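# Settle the seed jar on the bakery's shaking plate

## Task

Pick up the tall knob-lidded jar, tip it right over in the air so that its lid points steeply downward (to loosen the caked seed), then stand it upright on the round rimmed plate of the green settling machine and let it go without dropping it. Only then press the machine's spring-return lever down by its crossbar, past the first two clicks and over the third, and finish while still holding it there against its spring. Leave the other things on the bench where they are.

Things in the scene. Friction and masses are not known exactly. Their poses are not given: they have to be found in the camera images.
- jar_mid (a point): Centre (half-way up) of the task's jar: a closed white stoneware jar, round, 130 mm tall in all, straight body 62 mm in diameter from its foot up to 97 mm, then a 52 mm lid and a 20 mm wide knob on top. It is the tallest of the loose white pots. z axis: from foot to lid (up when upright). About 0.35 kg; lid fixed. This point is 65 mm above the foot.
- plate (a point): Centre of the upper face of the settling machine's round aluminium plate, on which the jar must stand: 104 mm inside diameter, with a rim 8 mm high around it. The plate's face is 72 mm above the table. x and y axes are the machine's: x away from the robot, y to the left (within 0.3 rad). The machine is a fixed green box 220 mm (x) by 340 mm (y), its top 55 mm above the table; the plate is on its left part, the lever on its right part.
- pivot (a point): Pivot of the machine's hold-to-run lever, 135 mm above the table, between two grey cheeks (40 mm radius about the pivot, 48 mm wide in all). Axes as the machine's. The lever swings about the machine's y axis and points from the pivot towards the robot (machine -x).
- lever_bar (a point): Centre of the lever's black crossbar: 18 mm in diameter, 64 mm long along the machine's y axis, at 130 mm from the pivot. At rest the lever rises 0.70 rad above level, so the bar's centre is 219 mm above the table and 99 mm from the pivot horizontally; pressed by q rad it is at pivot + 130 mm x (cos(0.70-q) towards machine -x, sin(0.70-q) up).
- lever (a joint): Lever angle, rad: 0 at rest (up), growing as the crossbar is pressed down, end stop at 1.2. Three clicks (small humps in the force) have their crests at 0.25, 0.60 and 0.95; third position is beyond the third crest, 1.0 to 1.2. The spring always returns it to 0 when let go; pressing the bar takes about 4 N at first to 7 N at the third position, and 2 N more on the way up to each crest.
- jar: The same jar; origin at the centre of its foot, z axis up to its lid.
- machine: The settling machine (fixed); origin on the table under its middle, x away from the robot, y to its left.
- low_jar: Bystander: low white stoneware jar, 66 mm wide, 74 mm tall. Stands near the tall jar.
- mug: Bystander: white mug, 72 mm wide, 80 mm tall. Stands near the tall jar.
- scraper: Bystander: flat steel dough scraper with wooden grip, 85 by 130 mm, 18 mm high, lying at the front left.
- spatula: Bystander: spatula lying to the right in front.
- weight: Bystander: brass scale weight, 44 mm wide, 54 mm tall, at the far left.
Things that resemble listed ones, but are neither listed nor needed, are in the scene too. What is shaped like the jar but orange or purple is not meant.

How it is judged:
On the way, in this order (a step that is already met when the one before it is completed fails the run):
1. the jar is in the air, tipped over until its lid points steeply down (angle between jar_mid's own z axis and vertical above 2.1 rad and height (world z) of jar_mid above 0.12 m), for 0.2 s.
2. the jar stands upright on the plate, let go (angle between jar_mid's own z axis and vertical below 0.08 rad and horizontal distance between jar_mid and plate below 0.025 m and z of jar_mid in the frame of plate between 0.061 and 0.069 m and contact force between each of the fingers, the arm and jar below 0.1 N and linear speed of jar below 0.03 m/s), for 0.2 s.
3. the lever is pressed past two clicks and over the third (value of joint lever above 1 rad), for 0.2 s.
At the end, for the whole second after the job is handed in: The robot is still pressing the lever (with more than 3 N) and keeps it at rest in the third position (beyond 1.0 rad), while the jar stands upright (within 0.08 rad), untouched and at rest on the plate within its rim (centre within 25 mm of the plate's centre) (all of step 2 and value of joint lever above 1 rad and velocity of joint lever below 0.15 rad/s and contact force between any of the fingers, the arm and lever above 3 N and contact force between jar and lever below 0.1 N); the arm keeps its last pose, push and grip.
It fails at once if the lever is pressed beyond its first click while the jar is not on the plate (value of joint lever above 0.35 rad and (horizontal distance between jar_mid and plate above 0.04 m or z of jar_mid in the frame of plate above 0.09 m)).
It fails at once if the jar is dropped (moving faster than 0.5 m/s out of the fingers) (linear speed of jar above 0.5 m/s and contact force between the fingers and jar below 0.05 N).
It fails at once if another loose thing on the bench is moved by more than 30 mm (distance of any of low_jar, mug, scraper, spatula, weight from where it was at the start of the episode above 0.03 m).
It also fails if it takes over 61 s, if anything falls off the work surface, if the arm or the gripper's body presses on something with over 40 N, if the wrist force passes 120 N, or if a joint passes its speed limit or range.

## Robot

A 6-joint arm with a two-finger parallel gripper is mounted at the origin on the work surface. World frame = base frame: x ahead of the robot, y to its left, z up, the work surface at z = 0. Lengths are in m, angles in rad, forces in N, time in s.
With the tool pointing down it reaches from about 0.35 to 1 m from the base axis. Payload 7.1 kg.
Tool frame: the origin (TCP) lies at the centre of the arm's flange, where the gripper is bolted on; the fingertips stand 173 mm ahead of it and the grasp point (between the pads) lies 155 mm ahead of it; z points along the fingers, y is the line along which they close (so a half turn about z gives the same grasp; the last joint's range is limited). The gripper opens to 85 mm and grips with 20 to 120 N. Pads are 22 mm wide; open, the fingers measure 114 mm over their backs; the gripper's body (76 mm by 85 mm) begins 54 mm behind the grasp point. The pads swing forward as they close: fully open they stand 13 mm farther back than shut.
Start: joints at [1.152, 0.423, 1.63, -0, 1.089, -0.019], TCP at [0.243, 0.576, 0.405] pointing down, gripper open.
Joint ranges: [-3, 3], [-0.9, 2.11], [0.09, 2.58], [-1.31, 4.45], [0.11, 2.69], [-2.54, 2.54]. Speed limits (rad/s): [2.39, 2.39, 3.01, 3.14, 3.14, 3.14].

## Interface

Orientations are given as a unit quaternion [x, y, z, w].
In Python, from station import sense, viewer, finish_job gives the robot as it stands.
- The arm moves only by the tool servo_tool, never from a script. Its argument "deltas" is a list that holds one entry, the list of rows, each a list of 7 numbers: the turn, a rotation vector about the tool's x, y, z in rad, then the shift along the tool's x, y, z in mm, then the finger opening in mm, from 0 to 85.4. In form: [[[ax, ay, az, tx, ty, tz, jaw], ...]]. A call has 1 to 5 rows; each row is the pose to reach, as a shift and turn from the pose commanded when the call began, along the tool's axes at that moment; what a row does not reach only later rows make up. A row lasts 1/10 s, in which the tool goes at most 50 mm and 8.59 degrees, less where a joint would pass 70% of its speed; a pose out of reach is approached as far as the arm can. A call with a gripper value outside its range is refused whole. The fingers move at their own pace and stop on an object; "grip_force" is the grip in N (left out, the last holds). Time passes only in rows, so rows that repeat a pose let the fingers close. It gives the time, the measured TCP pose, the force, the opening and the grip force at its end, in the units of the state.
- sense(): the state, without advancing time (a new reading comes with each control period).
- viewer.grab_frame(name): name is "scene" or "side" or "wrist"; returns a dict with "color" (384x512x3 uint8, blue, green, red), "K" (3x3 intrinsics, pixels), "R" (3x3) and "t" (3): a world point X has camera coordinates R X + t; the wrist camera has in their place "T_tool_cam" (4x4, takes a point from camera to tool coordinates, whose origin is the TCP and whose axes are the flange's). Camera axes: x right, y down, z forward; pixel columns grow to the right and rows downward; lengths in m; the calibration is good to about 2 mm. A picture is of the moment at which its call begins: read the wrist's pose just before it. There is no depth.
- finish_job(): hands the job in; it is judged then, once.
Trained networks look in a picture, given as the dict that the camera call returned (one of the last four; its "shot" number tells which), for a name from the list of things; names that differ only in an ending like _2 or _b are one class to them, and where a whole thing is asked for, a point or a joint stands for the part that bears it (a point fixed in the world has none). Each returns a list of dicts, best first, with "p" (0 to 1); they miss things now and then, are a little off and sometimes report something else, mostly with a low value. They report only what shows in the picture. A call takes as long as a camera call. They do not tell look-alikes from the thing itself.
- viewer.spot_in(picture, label): "centre" ([x, y, z] in m, in the coordinates of the camera as it stood for that picture, good to about 4 mm: the middle of the surface that is visible of it).
- viewer.cut_out(picture, label): "mask" (384x512 bool, what is visible of it).
The state is a dict: "time_s": time; "joints": joint angles; "joint_velocities": joint speeds; "effort": joint torques, N m; "tcp_pos": TCP position; "tool_rot": TCP orientation; "force": force on the tool from outside, world axes, zero at the start; "ft_torque": the same for the moment, N m; "gripper_width": opening from 0.0 (shut) to 1.0 (fully open); "grip_force": force on a finger pad.
Only numpy, scipy, OpenCV 4.12 (cv2) and the standard library are available. Lean on these libraries where they do the work, as an engineer would, in place of code of your own. Each camera call takes 0.05 s, during which the arm holds its last target. There are 200 camera calls.

## Working session

There is one attempt and no reset: what is moved stays moved. The work goes in short steps, Python scripts to look and compute and a tool call to move; the robot and the scene stay as the last step left them, time stands still between calls to the robot, and variables do not carry over. Pictures are saved under pics/ and viewed, at most 10 in all, crops included, and the job is handed in when it is done.

Besides the shell and the picture viewer there is one more tool, called after "Call:" by a JSON object that holds its "name" and its "arguments", one argument or row to a line. servo_tool: Moves the arm, as the interface text tells. Its arguments: {"type":"object","properties":{"deltas":{"type":"array","items":{"type":"array","items":{"type":"array","items":{"type":"number"}}}},"grip_force":{"type":"number"}},"required":["deltas"]}

```bash
ls; mkdir -p pics; cat > h.py <<'E'
import numpy as np, cv2
from scipy.spatial.transform import Rotation as Ro
from station import sense, viewer, finish_job
def world(pic,c,s=None):
    c=np.array(c)
    if 'R' in pic and pic.get('R') is not None: return np.array(pic['R']).T@(c-np.array(pic['t']))
    T=np.array(pic['T_tool_cam']); p=T[:3,:3]@c+T[:3,3]
    return Ro.from_quat(s['tool_rot']).as_matrix()@p+np.array(s['tcp_pos'])
def px(pic,c):
    k=np.array(pic['K'])@np.array(c); return (k[:2]/k[2]).round()
def ray(pic,uv,z):
    R=np.array(pic['R']);t=np.array(pic['t']);d=R.T@np.linalg.inv(pic['K'])@[uv[0],uv[1],1];o=-R.T@t
    return o+d*(z-o[2])/d[2]
E
python3 - <<'E'
from h import *
np.set_printoptions(precision=3,suppress=True)
s=sense();print(s)
ims=[]
for n in('scene','side'):
    p=viewer.grab_frame(n);ims.append(p['color'])
    print(n,p['t'],-np.array(p['R']).T@p['t'])
    for l in('jar','machine','plate','lever_bar','lever','pivot','low_jar','mug','scraper','spatula','weight'):
        try:
            for d in viewer.spot_in(p,l)[:4]: print(l,round(d['p'],2),world(p,d['centre']),px(p,d['centre']))
        except Exception as e: print(l,e)
for n,i in zip(('scene','side'),ims): cv2.imwrite(f'pics/{n}0.png',cv2.resize(i,(800,600)))
E
```

```text
pics
{'time_s': 0.0, 'joints': array([ 1.152,  0.424,  1.631,  0.   ,  1.089, -0.019]), 'joint_velocities': array([ 0.003, -0.001, -0.001,  0.001,  0.001,  0.001]), 'effort': array([ -0.001, -55.739, -28.174,  -0.   ,   0.007,  -0.   ]), 'tcp_pos': array([0.243, 0.575, 0.404]), 'tool_rot': array([ 0.199,  0.98 , -0.001, -0.   ]), 'force': array([-0.069, -0.781, -0.063]), 'ft_torque': array([ 0.012, -0.05 ,  0.017]), 'grip_force': 0.0, 'gripper_width': 1.0002298197713821}
scene [ 0.004 -0.334  1.649] [1.211 0.105 1.163]
jar 0.93 [0.623 0.315 0.097] [336. 232.]
jar 0.91 [0.539 0.46  0.093] [376. 215.]
jar 0.66 [0.523 0.348 0.099] [344. 207.]
machine 0.7 [ 0.587 -0.136  0.05 ] [208. 217.]
machine 0.24 [0.628 0.218 0.053] [305. 236.]
plate 0.71 [ 0.591 -0.14   0.049] [207. 218.]
lever_bar 0.61 [ 0.539 -0.233  0.19 ] [178. 182.]
lever 0.7 [ 0.542 -0.232  0.196] [178. 182.]
lever 0.34 [ 0.305 -0.355  0.001] [171. 161.]
low_jar 0.92 [0.633 0.213 0.05 ] [304. 238.]
scraper 0.75 [0.36  0.323 0.002] [332. 186.]
spatula 0.65 [ 0.305 -0.353  0.002] [171. 161.]
weight 0.67 [0.716 0.355 0.034] [344. 266.]
side [-0.513  0.111  1.159] [ 0.487 -0.652  0.978]
jar 0.93 [0.503 0.33  0.074] [252. 129.]
jar 0.91 [0.597 0.298 0.084] [280. 133.]
jar 0.69 [0.53  0.443 0.096] [259. 103.]
machine 0.7 [ 0.542 -0.208  0.056] [270. 279.]
plate 0.8 [ 0.551 -0.207  0.056] [274. 279.]
lever_bar 0.79 [ 0.522 -0.238  0.209] [264. 261.]
lever 0.93 [ 0.522 -0.238  0.207] [264. 261.]
pivot 0.73 [ 0.545 -0.208  0.049] [271. 280.]
low_jar 0.64 [0.61  0.198 0.041] [285. 164.]
mug 0.74 [0.433 0.171 0.052] [230. 169.]
scraper 0.75 [0.354 0.316 0.006] [209. 147.]
scraper 0.15 [ 0.325 -0.321  0.001] [184. 333.]
spatula 0.92 [ 0.325 -0.322  0.002] [183. 333.]
spatula 0.49 [ 0.549 -0.208  0.051] [273. 280.]
```

View pics/scene0.png

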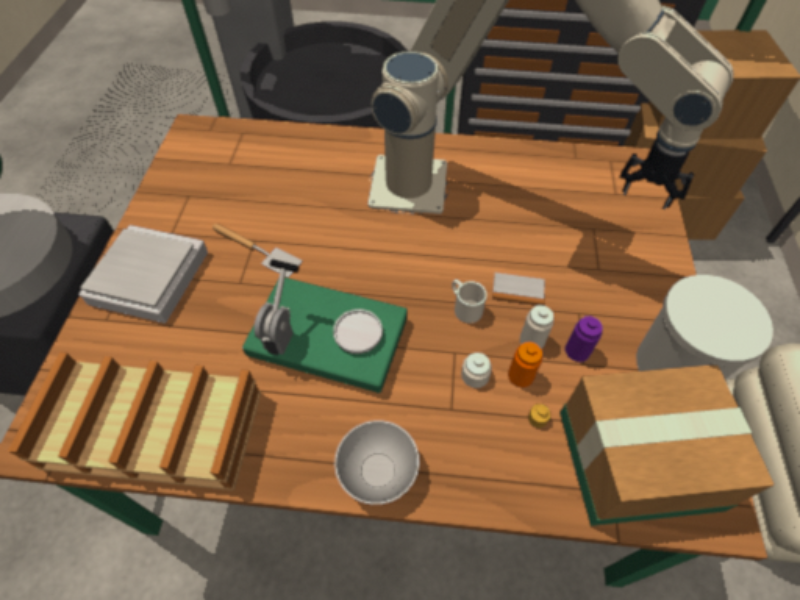

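View pics/side0.png

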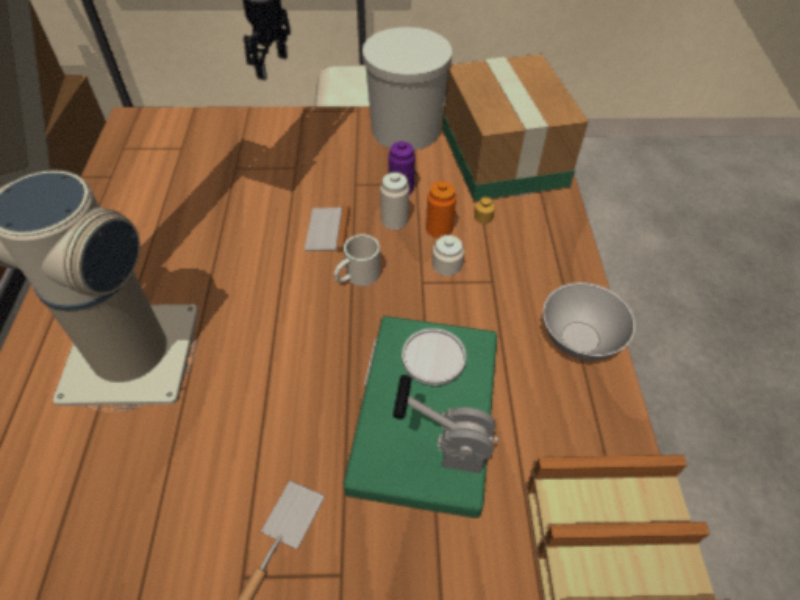

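Call:
{"name": "servo_tool", "arguments": {
  "deltas": [
    [[0,0,0,-30,-20,0,85],[0,0.1,0,-60,-50,0,85],[0,0.2,0,-100,-80,0,85],[0,0.3,0,-140,-110,0,85],[0,0.4,0,-170,-130,0,85]]
  ]
}}

```text
time_s: 1.7
tcp_pos: [0.3499, 0.3875, 0.4051]
tool_rot: [0.195, 0.96, 0.04, -0.196]
force: [0.8, -0.2, -1.1]
gripper_width: 0.993
grip_force: 0.0
```

```bash
python3 - <<'E'
from h import *
np.set_printoptions(precision=4,suppress=True)
s=sense();print(s['time_s'],s['joints'],s['tcp_pos'],s['tool_rot'],s['joint_velocities'])
kx={}
G=[]
for n,uvs in(('scene',{'knob':(540,313),'platec':(358,330),'bar':(284,265),'mug':(470,288)}),('side',{'knob':(395,180),'platec':(434,355),'bar':(402,397),'mug':(363,242)})):
    p=viewer.grab_frame(n)
    for k,z in(('knob',.13),('platec',.078),('bar',.219),('mug',.08)):
        print(n,k,ray(p,np.array(uvs[k])*.64,z))
    hsv=cv2.cvtColor(p['color'],cv2.COLOR_BGR2HSV)
    m=cv2.inRange(hsv,(50,90,40),(85,255,255))
    nb,lab,st,cc=cv2.connectedComponentsWithStats(m)
    i=1+np.argmax(st[1:,4]); ys,xs=np.nonzero(lab==i)
    pts=np.array([ray(p,(x,y),.055)[:2] for x,y in zip(xs,ys)],np.float32)
    (c,sz,a)=cv2.minAreaRect(pts); print(n,st[i],c,sz,a, cv2.boxPoints((c,sz,a)))
    d=viewer.cut_out(p,'jar')
    for e in d:
        mm=e['mask'];ys,xs=np.nonzero(mm);print(round(e['p'],2),xs.min(),xs.max(),ys.min(),ys.max(),hsv[mm].mean(0))
        top=(xs[ys<=ys.min()+2].mean(),ys.min()+1); print('topray',ray(p,top,.13))
E
```

```text
1.7 [ 0.7266  0.3122  1.8256  0.3894  1.2104 -0.6211] [0.3499 0.3875 0.4051] [ 0.1946  0.9602  0.0405 -0.1964] [-0.845   0.0266  0.0782  0.7627  0.6823 -1.0992]
scene knob [0.5131 0.347  0.13  ]
scene platec [ 0.5699 -0.0604  0.078 ]
scene bar [ 0.5076 -0.223   0.219 ]
scene mug [0.4246 0.192  0.08  ]
scene [ 156  178  104   73 3315] (0.5639703869819641, -0.13789738714694977) (0.33470743894577026, 0.22506898641586304) 79.23100280761719 [[ 0.4221 -0.2813]
 [ 0.6433 -0.3233]
 [ 0.7058  0.0055]
 [ 0.4847  0.0475]]
0.84 325 346 219 247 [ 13.8708 249.6704 152.2851]
topray [0.5957 0.3188 0.13  ]
0.72 362 385 203 231 [144.061  165.1198  89.4161]
topray [0.517  0.4537 0.13  ]
0.66 333 353 196 221 [ 24.9975  44.1944 152.5354]
topray [0.4989 0.3485 0.13  ]
side knob [0.5066 0.3362 0.13  ]
side platec [ 0.5679 -0.0656  0.078 ]
side bar [ 0.5063 -0.2266  0.219 ]
side mug [0.4399 0.2063 0.08  ]
side [ 221  203   96  127 6642] (0.5509175062179565, -0.15102028846740723) (0.34336549043655396, 0.21303503215312958) 79.10262298583984 [[ 0.4139 -0.2995]
 [ 0.6231 -0.3397]
 [ 0.688  -0.0026]
 [ 0.4788  0.0377]]
0.96 272 290 116 152 [ 12.1929 221.1482 147.9625]
topray [0.6017 0.3263 0.13  ]
0.85 244 260 111 145 [ 21.8444  41.9825 146.9086]
topray [0.5055 0.3521 0.13  ]
0.58 248 265 91 123 [139.2032 144.7353  91.4545]
topray [0.5222 0.4572 0.13  ]
```

```bash
cat > fk.py <<'E'
import numpy as np
from scipy.spatial.transform import Rotation as Ro
from scipy.optimize import least_squares
def fk(q,P):
    h,a1,L1,a3,L2,d,o1,o5,o6,y=P
    R=lambda ax,t:Ro.from_euler(ax,t).as_matrix()
    M=R('z',q[0]+o1);p=np.array([0,0,h])+M@[a1,y,0]
    M=M@R('y',q[1]);p=p+M@[0,0,L1]
    M=M@R('y',q[2]);p=p+M@[a3,0,L2]
    M=M@R('z',q[3])@R('y',q[4]+o5);M=M@R('z',q[5]+o6);p=p+M@[0,0,d]
    return p,M
D=[([1.152,.4235,1.6305,0,1.089,-.019],[.243,.5755,.4045],[.199,.98,0,0]),
([ 0.7266,0.3122,1.8256,0.3894,1.2104,-0.6211],[0.3499,0.3875,0.4051],[0.1946,0.9602,0.0405,-0.1964])]
E
cat > fit.py <<'E'
from fk import *
import sys
np.set_printoptions(precision=4,suppress=True)
def res(P,sg):
    r=[]
    for q,p,Q in D:
        q=np.array(q)*sg
        a,M=fk(q,P);r+=list((a-p)*10);r+=list((Ro.from_quat(Q).as_matrix().T@M-np.eye(3)).ravel())
    return np.array(r+list(.001*(np.array(P)-[.36,0,.45,0,.5,.13,0,0,0,0])))
best=[]
for s4 in(1,-1):
  for s6 in(1,-1):
    for o6 in(-1.57,0,1.57,3.1):
      s=least_squares(res,[.36,0,.45,0,.5,.13,0,0,o6,0],args=(np.array([1,1,1,s4,1,s6]),))
      best.append((s.cost,s4,s6,s.x))
best.sort(key=lambda b:b[0])
for b in best[:3]:print(b)
E
python3 fit.py; python3 -c "
from h import *
s=sense();print(s['joints'],s['tcp_pos'],s['tool_rot'])"
```

```text
(np.float64(2.546816655603408e-06), 1, 1, array([ 0.3448,  0.0097,  0.5477,  0.095 ,  0.4902,  0.1277,  0.0019,
       -0.0009,  1.573 ,  0.0109]))
(np.float64(2.546816655603498e-06), 1, 1, array([ 0.3448,  0.0097,  0.5477,  0.095 ,  0.4902,  0.1277,  0.0019,
       -0.0009,  1.573 ,  0.0109]))
(np.float64(2.546816655603786e-06), 1, 1, array([ 0.3448,  0.0097,  0.5477,  0.095 ,  0.4902,  0.1277,  0.0019,
       -0.0009,  1.573 ,  0.0109]))
[ 0.72972075  0.31386548  1.82336133  0.38589411  1.2075051  -0.61422075] [0.35002064 0.38925822 0.40481097] [ 0.1959213   0.96038145  0.03969269 -0.1941824 ]
```

```bash
cat >> fk.py <<'E'
P0=[0.3448,0.0097,0.5477,0.095,0.4902,0.1277,0.0019,-0.0009,1.573,0.0109]
lo=np.array([-3,-.9,.09,-1.31,.11,-2.54]);hi=np.array([3,2.11,2.58,4.45,2.69,2.54])
def pose(g,az,tilt,roll,off=.155):
    # tool z: azimuth az, tilt below level; roll=0: tool x up side
    z=np.array([np.cos(az)*np.cos(tilt),np.sin(az)*np.cos(tilt),-np.sin(tilt)])
    y=np.cross(z,[0,0,1]);y/=np.linalg.norm(y);x=np.cross(y,z)
    M=np.c_[x,y,z]@Ro.from_euler('z',roll).as_matrix()
    return np.array(g)-off*z,M
def ik(p,M,seed,P=P0):
    best=None
    for k in range(12):
        s0=np.array(seed)+(0 if k==0 else np.random.default_rng(k).normal(0,.4,6))
        f=lambda q:np.r_[(fk(q,P)[0]-p)*5,(M.T@fk(q,P)[1]-np.eye(3)).ravel()]
        s=least_squares(f,np.clip(s0,lo+.01,hi-.01),bounds=(lo,hi))
        if best is None or s.cost<best.cost-1e-9: best=s
        if best.cost<1e-8:break
    return best.x,best.cost
E
python3 - <<'E'
from fk import *
np.set_printoptions(precision=2,suppress=True)
for nm,g,azs in(('jar',(.508,.346,.07),(.3,.6,.9)),('plate',(.568,-.063,.145),(-.5,-.19,.1))):
  for az in azs:
    for t in(.2,.45,.7):
      for r in(0,np.pi):
        p,M=pose(g,az,t,r); q,c=ik(p,M,[az,.5,2,3.14,.9,1.5 if r else -1.5])
        print(nm,az,t,round(r,1),q,'%.1e'%c, p)
E
```

```text
jar 0.3 0.2 0 [ 0.79  1.07  2.15  3.63  1.44 -1.54] 4.2e-20 [0.36 0.3  0.1 ]
jar 0.3 0.2 3.1 [0.79 1.07 2.15 3.63 1.44 1.6 ] 2.7e-20 [0.36 0.3  0.1 ]
jar 0.3 0.45 0 [ 0.77  0.89  2.17  3.63  1.05 -1.61] 5.9e-22 [0.37 0.3  0.14]
jar 0.3 0.45 3.1 [0.77 0.89 2.17 3.63 1.05 1.53] 3.8e-23 [0.37 0.3  0.14]
jar 0.3 0.7 0 [ 0.72  0.74  2.14  3.7   0.64 -1.75] 1.5e-27 [0.39 0.31 0.17]
jar 0.3 0.7 3.1 [0.72 0.74 2.14 3.7  0.64 1.39] 8.8e-31 [0.39 0.31 0.17]
jar 0.6 0.2 0 [ 0.56  1.09  2.18  3.11  1.5  -1.58] 3.9e-19 [0.38 0.26 0.1 ]
jar 0.6 0.2 3.1 [0.56 1.09 2.18 3.11 1.5  1.56] 3.9e-19 [0.38 0.26 0.1 ]
jar 0.6 0.45 0 [ 0.56  0.9   2.21  3.11  1.09 -1.57] 7.8e-21 [0.39 0.27 0.14]
jar 0.6 0.45 3.1 [0.56 0.9  2.21 3.11 1.09 1.57] 8.4e-21 [0.39 0.27 0.14]
jar 0.6 0.7 0 [ 0.57  0.74  2.17  3.1   0.64 -1.56] 2.5e-17 [0.41 0.28 0.17]
jar 0.6 0.7 3.1 [0.57 0.74 2.17 3.1  0.64 1.58] 2.4e-17 [0.41 0.28 0.17]
jar 0.9 0.2 0 [ 0.33  1.07  2.15  2.58  1.43 -1.61] 5.2e-18 [0.41 0.23 0.1 ]
jar 0.9 0.2 3.1 [0.33 1.07 2.15 2.58 1.43 1.53] 1.6e-19 [0.41 0.23 0.1 ]
jar 0.9 0.45 0 [ 0.37  0.89  2.17  2.59  1.06 
[... 1043 characters left out ...]
5] 1.2e-24 [ 0.43 -0.04  0.21]
plate -0.19 0.7 0 [-0.09  0.52  2.28  3.29  0.53 -1.64] 2.6e-23 [ 0.45 -0.04  0.24]
plate -0.19 0.7 3.1 [-0.09  0.52  2.28  3.29  0.53  1.5 ] 3.9e-23 [ 0.45 -0.04  0.24]
plate 0.1 0.2 0 [-0.34  0.91  2.32  2.71  1.45 -1.61] 4.6e-31 [ 0.42 -0.08  0.18]
plate 0.1 0.2 3.1 [-0.34  0.91  2.32  2.71  1.45  1.53] 1.2e-30 [ 0.42 -0.08  0.18]
plate 0.1 0.45 0 [-0.31  0.69  2.32  2.71  1.01 -1.51] 8.4e-31 [ 0.43 -0.08  0.21]
plate 0.1 0.45 3.1 [-0.31  0.69  2.32  2.71  1.01  1.63] 8.5e-18 [ 0.43 -0.08  0.21]
plate 0.1 0.7 0 [-0.27  0.52  2.27  2.59  0.55 -1.33] 3.5e-27 [ 0.45 -0.07  0.24]
plate 0.1 0.7 3.1 [-0.27  0.52  2.27  2.59  0.55  1.81] 8.7e-26 [ 0.45 -0.07  0.24]
```

```bash
cat >> fk.py <<'E'
def rel(p0,M0,p1,M1):
    return np.r_[Ro.from_matrix(M0.T@M1).as_rotvec().round(2),(M0.T@(p1-p0)*1000).round(0)]
def compose(p0,M0,r):
    r=np.array(r,float);return p0+M0@r[3:6]/1000,M0@Ro.from_rotvec(r[:3]).as_matrix()
def plan(p,M,qs):
    out=[]
    for q in qs:
        pt,Mt=fk(q,P0);r=rel(p,M,pt,Mt);p,M=compose(p,M,r)
        print('row',list(map(float,r)),'deg %.0f mm %.0f'%(np.degrees(np.linalg.norm(r[:3])),np.linalg.norm(r[3:6])),'tcp',p.round(3),'tip',(p+M[:,2]*.173).round(3),'q',q.round(2))
    return p,M
E
python3 - <<'E'
from h import sense
from fk import *
np.set_printoptions(precision=2,suppress=True)
s=sense();q0=np.array(s['joints'])
g=np.array([.508,.346,.065]);az=.6;t=.4
d=np.array([np.cos(az)*np.cos(t),np.sin(az)*np.cos(t),-np.sin(t)])
p,M=pose(g-.12*d+[0,0,.14],az,t,0);q1,c=ik(p,M,[.56,.5,2.2,3.1,1.1,-1.57]);print(q1,c)
for n in(4,5,6): print(n);plan(np.array(s['tcp_pos']),Ro.from_quat(s['tool_rot']).as_matrix(),[q0+(q1-q0)*k/n for k in range(1,n+1)])
E
```

```text
[ 0.55  0.35  2.51  3.08  0.89 -1.56] 9.718761463754604e-22
4
row [-0.36, 0.46, 0.18, 33.0, -18.0, 38.0] deg 35 mm 53 tcp [0.3  0.39 0.38] tip [0.22 0.5  0.28] q [ 0.68  0.32  1.99  1.06  1.13 -0.85]
row [-0.48, 0.24, 0.27, -11.0, -19.0, -4.0] deg 34 mm 22 tcp [0.3  0.37 0.37] tip [0.27 0.53 0.32] q [ 0.64  0.33  2.17  1.73  1.05 -1.08]
row [-0.55, 0.02, 0.27, -42.0, -6.0, -53.0] deg 35 mm 68 tcp [0.31 0.31 0.35] tip [0.37 0.47 0.31] q [ 0.59  0.34  2.34  2.41  0.97 -1.32]
row [-0.57, -0.18, 0.25, -62.0, 24.0, -91.0] deg 37 mm 113 tcp [0.3  0.2  0.31] tip [0.43 0.29 0.24] q [ 0.55  0.35  2.51  3.08  0.89 -1.56]
5
row [-0.28, 0.38, 0.14, 29.0, -15.0, 34.0] deg 28 mm 47 tcp [0.31 0.39 0.39] tip [0.22 0.48 0.27] q [ 0.69  0.32  1.96  0.93  1.14 -0.8 ]
row [-0.36, 0.25, 0.19, 0.0, -16.0, 7.0] deg 27 mm 17 tcp [0.29 0.38 0.38] tip [0.23 0.53 0.3 ] q [ 0.66  0.33  2.1   1.46  1.08 -0.99]
row [-0.42, 0.1, 0.22, -22.0, -10.0, -24.0] deg 28 mm 34 tcp [0.3  0.35 0.37] tip [0.31 0.52 0.32] q [ 0.62  0.34  2.23  2.    1.02 -1.18]
row [-0.45, -0.04, 0.22, -39.0, 6.0, -53.0] deg 29 mm 66 tcp [0.31
[... 348 characters left out ...]
.77]
row [-0.28, 0.23, 0.15, 5.0, -13.0, 12.0] deg 22 mm 18 tcp [0.29 0.39 0.38] tip [0.22 0.52 0.29] q [ 0.67  0.33  2.05  1.28  1.1  -0.93]
row [-0.34, 0.14, 0.18, -12.0, -11.0, -10.0] deg 23 mm 19 tcp [0.3  0.37 0.37] tip [0.27 0.53 0.32] q [ 0.64  0.33  2.17  1.73  1.05 -1.08]
row [-0.36, 0.04, 0.18, -24.0, -2.0, -31.0] deg 23 mm 39 tcp [0.31 0.34 0.36] tip [0.34 0.5  0.32] q [ 0.61  0.34  2.28  2.18  1.   -1.24]
row [-0.38, -0.06, 0.17, -35.0, 12.0, -49.0] deg 24 mm 61 tcp [0.31 0.28 0.34] tip [0.4  0.42 0.29] q [ 0.58  0.34  2.39  2.63  0.94 -1.4 ]
row [-0.38, -0.14, 0.16, -45.0, 29.0, -60.0] deg 25 mm 80 tcp [0.3  0.2  0.31] tip [0.43 0.29 0.24] q [ 0.55  0.35  2.51  3.08  0.89 -1.56]
```

Call:
{"name": "servo_tool", "arguments": {
  "deltas": [
    [[-0.09,0.12,0.04,8,-4,9,85],[-0.18,0.23,0.09,16,-9,19,85],[-0.27,0.35,0.13,24,-13,28,85],[-0.36,0.46,0.18,33,-18,38,85],[-0.36,0.46,0.18,33,-18,38,85]]
  ]
}}

```text
time_s: 2.4
tcp_pos: [0.2984, 0.3909, 0.3814]
tool_rot: [0.296, 0.847, 0.233, -0.374]
force: [0.4, -1.3, 0.3]
gripper_width: 0.996
grip_force: 0.0
```

Call:
{"name": "servo_tool", "arguments": {
  "deltas": [
    [[-0.12,0.06,0.07,-3,-5,-1,85],[-0.24,0.12,0.14,-6,-10,-2,85],[-0.36,0.18,0.2,-8,-14,-3,85],[-0.48,0.24,0.27,-11,-19,-4,85],[-0.48,0.24,0.27,-11,-19,-4,85]]
  ]
}}

```text
time_s: 2.9
tcp_pos: [0.2948, 0.3714, 0.3727]
tool_rot: [0.456, 0.672, 0.409, -0.417]
force: [0.8, -0.3, 0.5]
gripper_width: 0.997
grip_force: 0.0
```

Call:
{"name": "servo_tool", "arguments": {
  "deltas": [
    [[-0.14,0,0.07,-10,-1,-13,85],[-0.28,0.01,0.14,-21,-3,-26,85],[-0.41,0.02,0.2,-32,-5,-40,85],[-0.55,0.02,0.27,-42,-6,-53,85],[-0.55,0.02,0.27,-42,-6,-53,85]]
  ]
}}

```text
time_s: 3.4
tcp_pos: [0.3093, 0.3095, 0.3495]
tool_rot: [0.632, 0.465, 0.52, -0.336]
force: [-0.4, -0.2, -0.4]
gripper_width: 0.995
grip_force: 0.0
```

```bash
python3 - <<'E'
from h import sense
import fk
s=sense()
D2=(list(map(float,s['joints'])),list(map(float,s['tcp_pos'])),list(map(float,s['tool_rot'])))
open('fk.py','a').write(f'\nD.append({D2})\n')
E
python3 fit.py; python3 - <<'E'
from fk import *
print(D[-1],fk(D[-1][0],P0))
E
```

```text
(np.float64(5.358153276605352e-06), 1, 1, array([ 0.3133,  0.0002,  0.5622,  0.0774,  0.4849,  0.1276,  0.0003,
       -0.0005,  1.5713,  0.0118]))
(np.float64(5.3581532766062665e-06), 1, 1, array([ 0.3133,  0.0002,  0.5622,  0.0774,  0.4849,  0.1276,  0.0003,
       -0.0005,  1.5713,  0.0118]))
(np.float64(5.3581532766077674e-06), 1, 1, array([ 0.3133,  0.0002,  0.5622,  0.0774,  0.4849,  0.1276,  0.0003,
       -0.0005,  1.5713,  0.0118]))
([0.5940252201042487, 0.32116787343168113, 2.3509089387484954, 2.3942718383408503, 0.9675562710478641, -1.3102638296865108], [0.3093126417592541, 0.3094532784878482, 0.34953214320861603], [0.6323904322712584, 0.4651791057260943, 0.5204820355852322, -0.33584102102139796]) (array([0.30241782, 0.30456944, 0.35454586]), array([[ 0.02732748,  0.93845774,  0.3443113 ],
       [ 0.23884001, -0.34059371,  0.90936867],
       [ 0.97067433,  0.05738456, -0.23344883]]))
```

```bash
cat >> fk.py <<'E'
P0=[.3133,.0002,.5622,.0774,.4849,.1276,.0003,-.0005,1.5713,.0118]
E
python3 - <<'E'
from h import sense
from fk import *
np.set_printoptions(precision=2,suppress=True)
s=sense();q0=np.array(s['joints'])
g=np.array([.508,.346,.065]);az=.6;t=.4
d=np.array([np.cos(az)*np.cos(t),np.sin(az)*np.cos(t),-np.sin(t)])
p0=np.array(s['tcp_pos']);M0=Ro.from_quat(s['tool_rot']).as_matrix()
for up in(.10,.07):
  p,M=pose(g-.12*d+[0,0,up],az,t,0);q1,c=ik(p,M,[.56,.5,2.2,3.1,1.1,-1.57]);print(q1,c)
  plan(p0,M0,[q1])
p,M=pose(g,az,t,0);print(fk(ik(p,M,q1)[0],P0)[0],ik(p,M,q1))
E
```

```text
[ 0.55  0.52  2.51  3.09  1.06 -1.57] 6.055409501378689e-21
row [-0.57, -0.18, 0.25, -110.0, 30.0, -68.0] deg 37 mm 133 tcp [0.31 0.21 0.26] tip [0.44 0.3  0.19] q [ 0.55  0.52  2.51  3.09  1.06 -1.57]
[ 0.55  0.65  2.5   3.09  1.17 -1.57] 2.709867353563066e-23
row [-0.57, -0.18, 0.25, -142.0, 30.0, -59.0] deg 37 mm 157 tcp [0.31 0.21 0.23] tip [0.45 0.3  0.16] q [ 0.55  0.65  2.5   3.09  1.17 -1.57]
[0.41 0.28 0.11] (array([ 0.56,  0.95,  2.2 ,  3.11,  1.18, -1.57]), np.float64(1.2314165892711387e-23))
```

Call:
{"name": "servo_tool", "arguments": {
  "deltas": [
    [[-0.14,-0.04,0.06,-27,7,-17,85],[-0.28,-0.09,0.12,-55,15,-34,85],[-0.43,-0.14,0.19,-82,22,-51,85],[-0.57,-0.18,0.25,-110,30,-68,85],[-0.57,-0.18,0.25,-110,30,-68,85]]
  ]
}}

```text
time_s: 3.9
tcp_pos: [0.3115, 0.2113, 0.2585]
tool_rot: [0.798, 0.246, 0.525, -0.165]
force: [-0.6, 0.8, -0.3]
gripper_width: 0.994
grip_force: 0.0
```

```bash
python3 - <<'E'
from h import *
np.set_printoptions(precision=3,suppress=True)
s=sense();print(s['tcp_pos'],s['tool_rot'],s['joints'])
p=viewer.grab_frame('wrist');cv2.imwrite('pics/w1.png',p['color']);print(p['T_tool_cam'])
M=Ro.from_quat(s['tool_rot']).as_matrix();T=np.array(p['T_tool_cam'])
C=M@T[:3,:3];o=M@T[:3,3]+s['tcp_pos']
for l in('jar','low_jar','mug'):
    for d in viewer.cut_out(p,l):
        m=d['mask'];hs=cv2.cvtColor(p['color'],cv2.COLOR_BGR2HSV)[m].mean(0)
        ys,xs=np.nonzero(m);print(l,d['p'],xs.min(),xs.max(),ys.min(),ys.max(),hs)
    for d in viewer.spot_in(p,l): print(l,d['p'],world(p,d['centre'],s),px(p,d['centre']))
# expected projections
def proj(X):
    c=C.T@(np.array(X)-o);return px(p,c)
for X in((.508,.346,.13),(.508,.346,.0),(.508,.346,.097)):print(X,proj(X))
E
```

```text
[0.311 0.211 0.258] [ 0.798  0.246  0.525 -0.165] [ 0.547  0.527  2.506  3.082  1.057 -1.56 ]
[[ 0.001 -0.95  -0.312  0.08 ]
 [ 1.     0.001  0.001  0.001]
 [-0.    -0.312  0.95   0.031]
 [ 0.     0.     0.     1.   ]]
jar 0.8 292 361 167 282 [ 11.656 196.082 175.984]
jar 0.76 137 208 161 275 [143.463 136.305 108.846]
jar 0.55 210 282 215 341 [ 24.441  39.247 185.37 ]
jar 0.9 [0.492 0.346 0.098] [243. 267.]
jar 0.74 [0.512 0.446 0.091] [172. 210.]
jar 0.6 [0.586 0.32  0.085] [323. 222.]
low_jar 0.58 390 465 244 322 [ 27.197  34.677 201.219]
low_jar 0.61 [0.599 0.216 0.066] [432. 275.]
(0.508, 0.346, 0.13) [254. 227.]
(0.508, 0.346, 0.0) [255. 315.]
(0.508, 0.346, 0.097) [254. 255.]
```

View pics/w1.png

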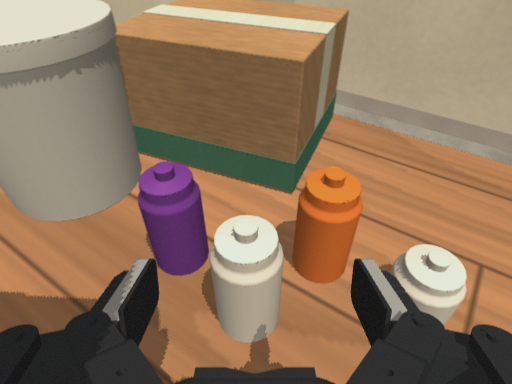

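```bash
python3 - <<'E'
from h import *
from fk import *
np.set_printoptions(precision=4,suppress=True)
s=sense();p=viewer.grab_frame('wrist')
M=Ro.from_quat(s['tool_rot']).as_matrix();T=np.array(p['T_tool_cam'])
R=(M@T[:3,:3]).T;o=M@T[:3,3]+s['tcp_pos'];q=dict(K=p['K'],R=R,t=-R@o)
print(ray(q,(246,223),.13))
def bottom(c):
    a=np.linspace(0,6.28,200);X=np.c_[c[0]+.031*np.cos(a),c[1]+.031*np.sin(a),0*a]
    uv=np.array([px(q,R@x+q['t']) for x in X]);return uv.min(0),uv.max(0)
for c in((.508,.346),(.503,.35),(.498,.346)):print(c,bottom(c))
p0=np.array(s['tcp_pos'])
for g in((.503,.350),):
  P,Mt=pose((*g,.066),.6,.4,0);d=Mt[:,2]
  P1=P-.12*d
  r=rel(p0,M,P1,Mt);print(r,P1);a,b=compose(p0,M,r);print(rel(a,b,P,Mt))
E
```

```text
[0.5127 0.3574 0.13  ]
(0.508, 0.346) (array([224., 293.]), array([285., 350.]))
(0.503, 0.35) (array([218., 294.]), array([279., 352.]))
(0.498, 0.346) (array([218., 300.]), array([280., 359.]))
[ -0.  -0.  -0. -88.  -6.  18.] [0.2939 0.207  0.1731]
[ -0.  -0.  -0.  -0.   0. 120.]
```

Call:
{"name": "servo_tool", "arguments": {
  "deltas": [
    [[0,0,0,-40,-4,9,85],[0,0,0,-85,-4,18,85],[0,0,0,-88,-4,55,85],[0,0,0,-88,-4,80,85],[0,0,0,-88,-4,100,85]]
  ]
}}

```text
time_s: 4.8
tcp_pos: [0.3576, 0.2477, 0.1387]
tool_rot: [0.797, 0.246, 0.527, -0.164]
force: [-0.3, -0.0, -0.2]
gripper_width: 0.995
grip_force: 0.0
```

Call:
{"name": "servo_tool", "arguments": {
  "deltas": [
    [[0,0,0,0,0,20,85],[0,0,0,0,0,40,85],[0,0,0,0,0,45,85],[0,0,0,0,0,45,85],[0,0,0,0,0,45,85]]
  ]
}}

```text
time_s: 5.3
tcp_pos: [0.3902, 0.2698, 0.1231]
tool_rot: [0.797, 0.246, 0.527, -0.164]
force: [0.1, 0.3, 0.0]
gripper_width: 0.993
grip_force: 0.0
```

```bash
python3 - <<'E'
from h import *
s=sense();M=Ro.from_quat(s['tool_rot']).as_matrix();print(s['tcp_pos'],s['tcp_pos']+M[:,2]*.155,M,s['force'])
p=viewer.grab_frame('wrist');cv2.imwrite('pics/w2.png',p['color'])
E
```

```text
[0.39015826 0.26980529 0.1230895 ] [0.50788517 0.3503993  0.06250914] [[ 0.32358991  0.56427483  0.75952846]
 [ 0.21920169 -0.82558513  0.51996136]
 [ 0.92045651 -0.00176433 -0.39084101]] [0.13976765 0.29079997 0.00327222]
```

View pics/w2.png

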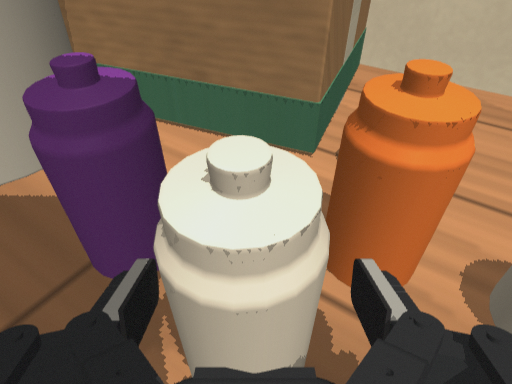

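```bash
python3 - <<'E'
from h import *
s=sense();p=viewer.grab_frame('wrist')
M=Ro.from_quat(s['tool_rot']).as_matrix();T=np.array(p['T_tool_cam'])
R=(M@T[:3,:3]).T;o=M@T[:3,3]+s['tcp_pos'];q=dict(K=p['K'],R=R,t=-R@o)
for uv in((240,152),):
    X=ray(q,uv,.13);print(X, M.T@(np.array([X[0],X[1],.065])-s['tcp_pos']))
X=ray(q,(241,180),.117);print('knob foot front-ish',X)
E
```

```text
[0.50484863 0.3523834  0.13      ] [ 0.00180821 -0.00339014  0.15286267]
knob foot front-ish [0.50756039 0.3544303  0.117     ]
```

Jar is 3 mm left of centre and at the right depth, so I'll centre on it and close.

Call:
{"name": "servo_tool", "arguments": {
  "deltas": [
    [[0,0,0,2,-3,0,75],[0,0,0,2,-3,0,65],[0,0,0,2,-3,0,55],[0,0,0,2,-3,0,50],[0,0,0,2,-3,0,50]]
  ],
  "grip_force": 60
}}

```text
time_s: 5.9
tcp_pos: [0.3897, 0.2733, 0.125]
tool_rot: [0.796, 0.246, 0.528, -0.164]
force: [-2.4, 0.6, 4.8]
gripper_width: 0.701
grip_force: 65.2
```

Call:
{"name": "servo_tool", "arguments": {
  "deltas": [
    [[0,0,0,0,0,0,45],[0,0,0,0,0,0,45],[0,0,0,10,0,-4,45],[0,0,0,30,0,-12,45],[0,0,0,55,0,-23,45]]
  ]
}}

```text
time_s: 6.4
tcp_pos: [0.3897, 0.2728, 0.1839]
tool_rot: [0.798, 0.246, 0.526, -0.163]
force: [0.1, 0.3, -3.3]
gripper_width: 0.708
grip_force: 65.4
```

Call:
{"name": "servo_tool", "arguments": {
  "deltas": [
    [[0,0,0,23,0,-10,45],[0,0,0,46,0,-20,45],[0,0,0,69,0,-29,45],[0,0,0,92,0,-39,45],[0,0,0,101,0,-43,45]]
  ]
}}

```text
time_s: 6.9
tcp_pos: [0.3899, 0.2727, 0.2961]
tool_rot: [0.796, 0.245, 0.528, -0.164]
force: [0.0, -0.8, -2.9]
gripper_width: 0.702
grip_force: 65.4
```

Call:
{"name": "servo_tool", "arguments": {
  "deltas": [
    [[0,0,0.1,0,0,0,45],[0,0,0.24,0,0,0,45],[0,0,0.38,0,0,0,45],[0,0,0.52,0,0,0,45],[0,0,0.66,0,0,0,45]]
  ]
}}

```text
time_s: 7.4
tcp_pos: [0.3896, 0.2726, 0.2932]
tool_rot: [0.834, -0.028, 0.444, -0.326]
force: [0.5, 0.1, -3.7]
gripper_width: 0.703
grip_force: 65.4
```

Call:
{"name": "servo_tool", "arguments": {
  "deltas": [
    [[0,0,0.14,0,0,0,45],[0,0,0.28,0,0,0,45],[0,0,0.42,0,0,0,45],[0,0,0.56,0,0,0,45],[0,0,0.7,0,0,0,45]]
  ]
}}

```text
time_s: 7.9
tcp_pos: [0.3896, 0.2726, 0.2932]
tool_rot: [0.774, -0.313, 0.305, -0.459]
force: [-0.0, 1.1, -2.1]
gripper_width: 0.702
grip_force: 65.4
```

Call:
{"name": "servo_tool", "arguments": {
  "deltas": [
    [[0,0,0.14,0,0,0,45],[0,0,0.28,0,0,0,45],[0,0,0.42,0,0,0,45],[0,0,0.56,0,0,0,45],[0,0,0.7,0,0,0,45]]
  ]
}}

```text
time_s: 8.4
tcp_pos: [0.3896, 0.2725, 0.2932]
tool_rot: [0.62, -0.559, 0.129, -0.535]
force: [-0.2, 0.3, -2.3]
gripper_width: 0.701
grip_force: 65.4
```

Call:
{"name": "servo_tool", "arguments": {
  "deltas": [
    [[0,0,0.14,0,0,0,45],[0,0,0.28,0,0,0,45],[0,0,0.42,0,0,0,45],[0,0,0.56,0,0,0,45],[0,0,0.7,0,0,0,45]]
  ]
}}

```text
time_s: 8.9
tcp_pos: [0.3896, 0.2726, 0.2932]
tool_rot: [-0.39, 0.738, 0.062, 0.547]
force: [0.5, -0.2, -2.0]
gripper_width: 0.704
grip_force: 65.4
```

Call:
{"name": "servo_tool", "arguments": {
  "deltas": [
    [[0,0,0.1,0,0,0,45],[0,0,0.14,0,0,0,45],[0,0,0.14,0,0,0,45],[0,0,0.14,0,0,0,45],[0,0,0.14,0,0,0,45]]
  ]
}}

```text
time_s: 9.4
tcp_pos: [0.3899, 0.2728, 0.2937]
tool_rot: [-0.34, 0.761, 0.098, 0.543]
force: [-0.3, -0.7, -2.3]
gripper_width: 0.702
grip_force: 65.4
```

```bash
python3 - <<'E'
from h import *
s=sense();M=Ro.from_quat(s['tool_rot']).as_matrix();print(s['tcp_pos']+M[:,2]*.155,M,s['joints'],s['grip_force'],s['gripper_width'])
a=viewer.grab_frame('wrist')['color'];b=viewer.grab_frame('side')['color']
cv2.imwrite('pics/m1.png',cv2.resize(np.hstack([a,b]),(800,300)))
E
```

```text
[0.50767948 0.35332952 0.2330789 ] [[-0.17914003 -0.62508478  0.75972223]
 [-0.41124164  0.74909087  0.51936806]
 [-0.89375006 -0.21938981 -0.39125305]] [0.58088015 0.44453235 2.29983423 3.11681542 0.77166743 1.34049948] 65.39773486554623 0.7018985718511255
```

View pics/m1.png

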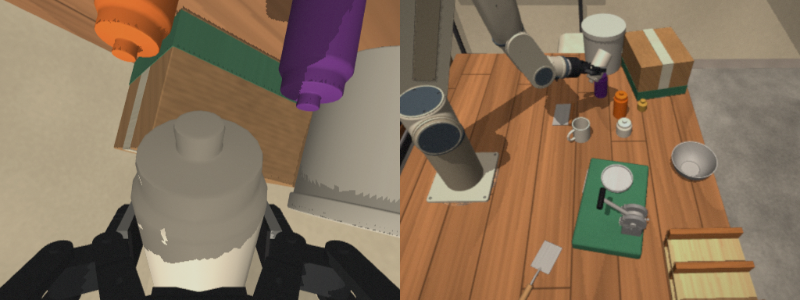

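Call:
{"name": "servo_tool", "arguments": {
  "deltas": [
    [[0,0,-0.12,0,0,0,45],[0,0,-0.26,0,0,0,45],[0,0,-0.4,0,0,0,45],[0,0,-0.54,0,0,0,45],[0,0,-0.68,0,0,0,45]]
  ]
}}

```text
time_s: 10.0
tcp_pos: [0.3901, 0.273, 0.294]
tool_rot: [-0.576, 0.603, -0.09, 0.545]
force: [0.3, 0.4, -2.5]
gripper_width: 0.705
grip_force: 65.4
```

Call:
{"name": "servo_tool", "arguments": {
  "deltas": [
    [[0,0,-0.14,0,0,0,45],[0,0,-0.28,0,0,0,45],[0,0,-0.42,0,0,0,45],[0,0,-0.56,0,0,0,45],[0,0,-0.7,0,0,0,45]]
  ]
}}

```text
time_s: 10.5
tcp_pos: [0.39, 0.273, 0.294]
tool_rot: [0.748, -0.369, 0.271, -0.481]
force: [0.6, -0.1, -2.2]
gripper_width: 0.702
grip_force: 65.4
```

Call:
{"name": "servo_tool", "arguments": {
  "deltas": [
    [[0,0,-0.14,0,0,0,45],[0,0,-0.28,0,0,0,45],[0,0,-0.42,0,0,0,45],[0,0,-0.56,0,0,0,45],[0,0,-0.7,0,0,0,45]]
  ]
}}

```text
time_s: 11.0
tcp_pos: [0.39, 0.2729, 0.294]
tool_rot: [0.829, -0.09, 0.42, -0.359]
force: [-0.3, -0.0, -3.0]
gripper_width: 0.702
grip_force: 65.4
```

Call:
{"name": "servo_tool", "arguments": {
  "deltas": [
    [[0,0,-0.14,0,0,0,45],[0,0,-0.28,0,0,0,45],[0,0,-0.42,0,0,0,45],[0,0,-0.56,0,0,0,45],[0,0,-0.7,0,0,0,45]]
  ]
}}

```text
time_s: 11.5
tcp_pos: [0.39, 0.273, 0.294]
tool_rot: [0.809, 0.2, 0.517, -0.193]
force: [0.2, -0.6, -2.7]
gripper_width: 0.701
grip_force: 65.4
```

Call:
{"name": "servo_tool", "arguments": {
  "deltas": [
    [[0,0,-0.08,0,0,0,45],[0,0,-0.12,0,0,0,45],[0,0,-0.12,0,0,0,45]]
  ]
}}

```text
time_s: 11.8
tcp_pos: [0.39, 0.273, 0.294]
tool_rot: [0.797, 0.246, 0.527, -0.163]
force: [0.1, -0.2, -1.6]
gripper_width: 0.697
grip_force: 65.4
```

```bash
python3 - <<'E'
from h import *
from fk import *
np.set_printoptions(precision=3,suppress=True)
s=sense();p0=np.array(s['tcp_pos']);M0=Ro.from_quat(s['tool_rot']).as_matrix();print(s['joints'],s['tool_rot'])
Mg=Ro.from_quat([.796,.246,.528,-.164]).as_matrix()
Mt=Ro.from_euler('z',-.7).as_matrix()@Mg
pt=np.array([.568,-.063,.20])-.155*Mt[:,2]
q0=s['joints'];q1,c=ik(pt,Mt,[-.05,.5,2.3,3.2,.9,-1.57]);print(q1,c)
plan(p0,M0,[q0+(q1-q0)*k/2 for k in(1,2)])
plan(p0,M0,[q0+(q1-q0)*k/3 for k in(1,2,3)])
E
```

```text
[ 0.581  0.444  2.3    3.117  0.772 -1.559] [ 0.797  0.246  0.527 -0.163]
[-0.157  0.559  2.37   3.079  0.961 -1.557] 2.343572196244408e-19
row [-0.32, 0.0, 0.13, -38.0, 164.0, -32.0] deg 20 mm 171 tcp [0.446 0.113 0.271] tip [0.6   0.152 0.204] q [ 0.21  0.5   2.33  3.1   0.87 -1.56]
row [-0.33, 0.0, 0.14, -39.0, 157.0, -35.0] deg 21 mm 166 tcp [ 0.44  -0.051  0.25 ] tip [ 0.598 -0.068  0.183] q [-0.16  0.56  2.37  3.08  0.96 -1.56]
row [-0.22, 0.0, 0.09, -23.0, 112.0, -15.0] deg 14 mm 115 tcp [0.434 0.168 0.279] tip [0.583 0.224 0.211] q [ 0.34  0.48  2.32  3.1   0.83 -1.56]
row [-0.21, 0.0, 0.09, -23.0, 109.0, -16.0] deg 13 mm 113 tcp [0.451 0.057 0.264] tip [0.609 0.078 0.196] q [ 0.09  0.52  2.35  3.09  0.9  -1.56]
row [-0.22, 0.0, 0.09, -23.0, 106.0, -18.0] deg 14 mm 110 tcp [ 0.44  -0.051  0.25 ] tip [ 0.598 -0.068  0.182] q [-0.16  0.56  2.37  3.08  0.96 -1.56]
```

Call:
{"name": "servo_tool", "arguments": {
  "deltas": [
    [[-0.05,0,0.02,-6,27,-5,45],[-0.13,0,0.05,-15,66,-13,45],[-0.21,0,0.09,-25,108,-21,45],[-0.28,0,0.11,-33,143,-28,45],[-0.32,0,0.13,-38,164,-32,45]]
  ]
}}

```text
time_s: 12.3
tcp_pos: [0.4464, 0.1105, 0.271]
tool_rot: [0.827, 0.104, 0.548, -0.067]
force: [0.5, -0.1, -2.5]
gripper_width: 0.703
grip_force: 65.6
```

Call:
{"name": "servo_tool", "arguments": {
  "deltas": [
    [[-0.06,0,0.03,-7,29,-7,45],[-0.14,0,0.06,-17,68,-15,45],[-0.22,0,0.09,-26,105,-23,45],[-0.29,0,0.12,-34,138,-31,45],[-0.33,0,0.14,-39,157,-35,45]]
  ]
}}

```text
time_s: 12.8
tcp_pos: [0.4393, -0.0535, 0.2493]
tool_rot: [0.832, -0.045, 0.552, 0.031]
force: [1.0, 0.5, -2.5]
gripper_width: 0.702
grip_force: 65.7
```

Call:
{"name": "servo_tool", "arguments": {
  "deltas": [
    [[0,0,0,0,0,0,45],[0,0,0,0,0,0,45]]
  ]
}}

```text
time_s: 13.0
tcp_pos: [0.4395, -0.0517, 0.2495]
tool_rot: [0.832, -0.043, 0.552, 0.03]
force: [0.5, 0.2, -3.2]
gripper_width: 0.698
grip_force: 65.7
```

```bash
python3 - <<'E'
from h import *
np.set_printoptions(precision=3,suppress=True)
s=sense();M=Ro.from_quat(s['tool_rot']).as_matrix();print(s['tcp_pos']+M[:,2]*.155,M,s['joints'],s['force'])
a=viewer.grab_frame('side');b=viewer.grab_frame('scene');w=viewer.grab_frame('wrist')
for k,i in(('a',a),('b',b),('w',w)):cv2.imwrite(f'pics/full_{k}.png',i['color'])
f=lambda i,y,x,h=150,ww=200:cv2.resize(i['color'][y:y+h,x:x+ww],(400,300),interpolation=cv2.INTER_CUBIC)
cv2.imwrite('pics/m2.png',np.vstack([np.hstack([f(a,150,180),f(b,120,130)]),np.hstack([cv2.resize(w['color'],(400,300)),np.zeros((300,400,3),np.uint8)])]))
for p,n in((a,'side'),(b,'scene')):
    print(n,'plate proj',px(p,p['R']@np.array([.568,-.063,.072])+p['t']))
    for d in viewer.cut_out(p,'jar'):
        ys,xs=np.nonzero(d['mask']);hs=cv2.cvtColor(p['color'],cv2.COLOR_BGR2HSV)[d['mask']].mean(0);print(d['p'],xs.min(),xs.max(),ys.min(),ys.max(),hs)
E
```

```text
[ 0.581 -0.067  0.189] [[ 0.387 -0.105  0.916]
 [-0.039 -0.994 -0.098]
 [ 0.921  0.003 -0.389]] [-0.158  0.56   2.371  3.084  0.961 -1.561] [ 0.546  0.237 -3.201]
side plate proj [278. 228.]
0.93 247 264 91 126 [135.315 155.327  89.932]
0.73 272 291 116 152 [ 12.196 218.174 154.129]
0.58 273 298 183 227 [ 24.964  38.691 158.577]
scene plate proj [229. 212.]
0.9 215 235 182 214 [ 25.636  38.488 149.822]
0.9 325 346 219 247 [ 13.932 249.28  156.344]
0.82 362 385 202 231 [143.686 162.566  93.844]
```

View pics/m2.png

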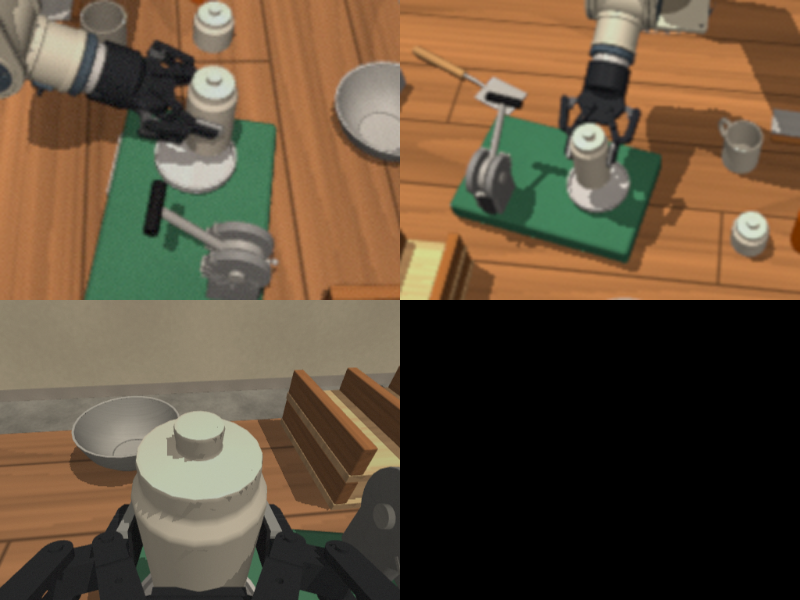

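```bash
python3 - <<'E'
from h import *
np.set_printoptions(precision=3,suppress=True)
s=sense()
a=viewer.grab_frame('side');b=viewer.grab_frame('scene')
print(ray(a,(286.5,185.5),.255),ray(b,(225,184.5),.255))
M=Ro.from_quat(s['tool_rot']).as_matrix()
for nm,c in(('plate',(.568,-.063,.136)),):
    g=s['tcp_pos']+M[:,2]*.153; print(g,M.T@(np.array(c)+[0,0,.012]-g)*1000)
E
```

```text
[ 0.58  -0.063  0.255] [ 0.578 -0.061  0.255]
[ 0.58  -0.065  0.19 ] [-43.586  -1.259   5.44 ]
```

Call:
{"name": "servo_tool", "arguments": {
  "deltas": [
    [[0,0,0,-15,1,-2,45],[0,0,0,-28,1,2,45],[0,0,0,-38,1,5,45],[0,0,0,-46,1,7,45],[0,0,0,-46,1,7,45]]
  ]
}}

```text
time_s: 13.85
tcp_pos: [0.4277, -0.0511, 0.2036]
tool_rot: [0.833, -0.043, 0.551, 0.03]
force: [0.0, -0.7, -3.9]
gripper_width: 0.706
grip_force: 65.7
```

Call:
{"name": "servo_tool", "arguments": {
  "deltas": [
    [[0,0,0,-2,0,1,45],[0,0,0,-4,0,2,45],[0,0,0,-4,0,2,45]]
  ]
}}

```text
time_s: 14.15
tcp_pos: [0.4284, -0.0514, 0.2002]
tool_rot: [0.832, -0.043, 0.552, 0.03]
force: [0.1, 0.4, -2.9]
gripper_width: 0.7
grip_force: 65.7
```

Call:
{"name": "servo_tool", "arguments": {
  "deltas": [
    [[0,0,0,-1,0,0.5,45],[0,0,0,-2,0,1,45],[0,0,0,-2,0,1,45]]
  ]
}}

```text
time_s: 14.45
tcp_pos: [0.4284, -0.0514, 0.1978]
tool_rot: [0.832, -0.043, 0.552, 0.03]
force: [0.5, 0.4, -2.7]
gripper_width: 0.702
grip_force: 65.7
```

```bash
python3 - <<'E'
from h import *
np.set_printoptions(precision=3,suppress=True)
s=sense();M=Ro.from_quat(s['tool_rot']).as_matrix();print(s['tcp_pos']+M[:,2]*.155,s['force'],s['ft_torque'])
a=viewer.grab_frame('side')
cv2.imwrite('pics/m3.png',cv2.resize(a['color'][160:280,200:360],(800,600),interpolation=cv2.INTER_CUBIC))
E
```

```text
[ 0.57  -0.067  0.138] [ 0.535  0.425 -2.744] [0.035 0.794 0.024]
```

View pics/m3.png

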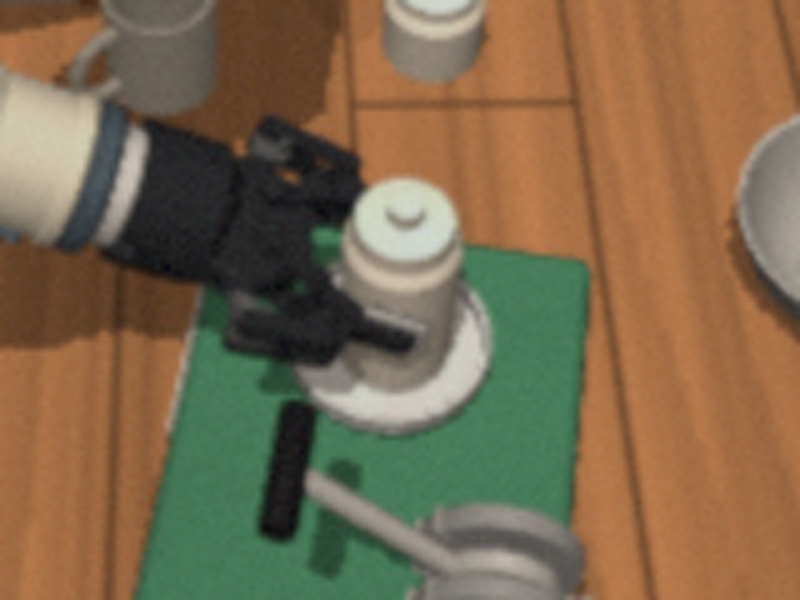

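Call:
{"name": "servo_tool", "arguments": {
  "deltas": [
    [[0,0,0,-0.5,0,0.2,45],[0,0,0,-1,0,0.4,45],[0,0,0,-1,0,0.4,45]]
  ]
}}

```text
time_s: 14.8
tcp_pos: [0.4284, -0.0514, 0.1969]
tool_rot: [0.832, -0.043, 0.552, 0.03]
force: [-0.5, -0.1, -0.2]
gripper_width: 0.7
grip_force: 65.9
```

Call:
{"name": "servo_tool", "arguments": {
  "deltas": [
    [[0,0,0,-0.5,0,0.2,45],[0,0,0,-1,0,0.4,45],[0,0,0,-1,0,0.4,45]]
  ]
}}

```text
time_s: 15.1
tcp_pos: [0.4284, -0.0514, 0.1964]
tool_rot: [0.831, -0.043, 0.553, 0.03]
force: [-3.4, -0.3, 7.0]
gripper_width: 0.698
grip_force: 66.5
```

Call:
{"name": "servo_tool", "arguments": {
  "deltas": [
    [[0,0,0,0.7,0,-0.3,45],[0,0,0,0.7,0,-0.3,45],[0,0,0,0.7,0,-0.3,60],[0,0,0,0.7,0,-0.3,65],[0,0,0,0.7,0,-0.3,70]]
  ],
  "grip_force": 20
}}

```text
time_s: 15.6
tcp_pos: [0.4284, -0.0514, 0.1962]
tool_rot: [0.832, -0.043, 0.552, 0.03]
force: [0.5, 0.7, -0.2]
gripper_width: 0.819
grip_force: 0.0
```

Call:
{"name": "servo_tool", "arguments": {
  "deltas": [
    [[0,0,0,0,0,0,75],[0,0,0,0,0,0,80],[0,0,0,0,0,0,85],[0,0,0,0,0,0,85],[0,0,0,0,0,0,85]]
  ]
}}

```text
time_s: 16.1
tcp_pos: [0.4283, -0.0514, 0.1964]
tool_rot: [0.832, -0.043, 0.552, 0.03]
force: [-0.7, -0.2, 0.3]
gripper_width: 0.998
grip_force: 0.0
```

```bash
python3 - <<'E'
from h import *
np.set_printoptions(precision=3,suppress=True)
s=sense();M=Ro.from_quat(s['tool_rot']).as_matrix();print(s['tcp_pos']+M[:,2]*.155,s['force'],s['gripper_width'],s['grip_force'],s['joints'])
w=viewer.grab_frame('wrist');a=viewer.grab_frame('side')
cv2.imwrite('pics/m4.png',np.hstack([cv2.resize(w['color'],(400,300)),cv2.resize(a['color'][160:280,200:360],(400,300),interpolation=cv2.INTER_CUBIC)]))
E
```

```text
[ 0.57  -0.067  0.136] [-0.663 -0.236  0.257] 0.9980256276353231 0.0 [-0.162  0.727  2.38   3.084  1.136 -1.572]
```

View pics/m4.png

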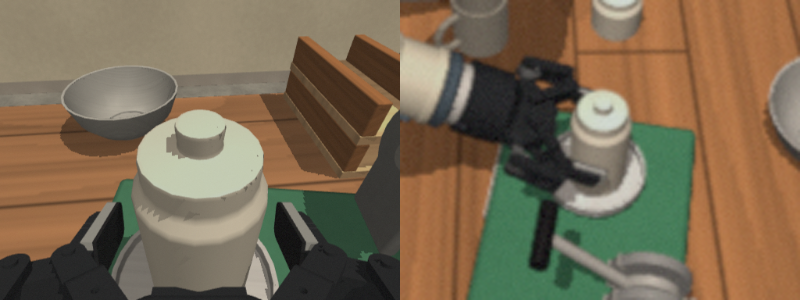

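```bash
cat > lev.py <<'E'
from fk import *
import fk
fk.ik.__defaults__=(P0,)
np.set_printoptions(precision=3,suppress=True)
ex=np.array([np.cos(-.188),np.sin(-.188),0]);piv=np.array([.604,-.2435,.135])
def bar(q,dx=0): return piv-.13*np.cos(.7-q)*ex+[0,0,.13*np.sin(.7-q)]
def tip(q,t,gap=0.,side=0):  # pose with tip face touching bar
    z=np.cos(t)*ex+[0,0,-np.sin(t)]
    return pose(bar(q)-(.009+gap)*z,-.188,t,0,off=.173)
E
python3 - <<'E'
from lev import *
for t in(.9,1.1,1.25,1.4,1.5):
  for q,gap in((0,.05),(0,0),(.6,0),(1.12,0)):
    p,M=tip(q,t,gap);j,c=ik(p,M,[-.4,.4,2.3,3.1,.3,-1.57]);print(t,q,j,'%.1e'%c,p)
p,M=fk.fk([-0.162,0.727,2.38,3.084,1.136,-1.572],P0);print(p)
for off in((0,0,.13),(-.04,0,.13),(-.04,0,.02),(-.06,0,.02)):
    print(off,ik(p+np.array(off),M,[-0.162,0.727,2.38,3.084,1.136,-1.572]))
E
```

```text
0.9 0 [-0.603  0.04   2.241  0.842  0.343  0.426] 6.9e-31 [ 0.365 -0.198  0.4  ]
0.9 0 [-0.569  0.167  2.221  1.107  0.262  0.173] 8.2e-22 [ 0.395 -0.204  0.361]
0.9 0.6 [-0.602  0.303  2.32   1.971  0.275 -0.746] 1.1e-31 [ 0.366 -0.198  0.291]
0.9 1.12 [-0.59   0.494  2.317  2.439  0.386 -1.227] 1.6e-25 [ 0.376 -0.2    0.225]
1.1 0 [-0.542  0.067  2.096  0.303  0.554  0.992] 2.6e-30 [ 0.403 -0.205  0.426]
1.1 0 [-0.523  0.175  2.098  0.354  0.445  0.948] 3.0e-18 [ 0.425 -0.209  0.381]
1.1 0.6 [-0.548  0.276  2.205  0.646  0.269  0.618] 3.6e-29 [ 0.396 -0.204  0.31 ]
1.1 1.12 [-0.539  0.44   2.211  1.291  0.163 -0.033] 3.6e-25 [ 0.406 -0.206  0.244]
1.25 0 [-0.503  0.115  1.985  0.145  0.741  1.163] 2.9e-22 [ 0.434 -0.211  0.439]
1.25 0 [-0.492  0.207  2.001  0.161  0.633  1.151] 1.6e-29 [ 0.45  -0.214  0.391]
1.25 0.6 [-0.513  0.29   2.112  0.236  0.446  1.047] 3.6e-21 [ 0.421 -0.209  0.321]
1.25 1.12 [-0.506  0.436  2.121  0.345  0.296  0.937] 1.2e-18 [ 0.431 -0.211  0.255]
1.4 0 [-0.47   0.18   1.873  0.059  0.926  1.256] 7.1e-32 [ 0.468 -0.218  0.447]
1.4 0 [-0.466  0.256  1.903 
[... 310 characters left out ...]
.45   0.294  1.838  0.023  0.941  1.296] 2.6e-31 [ 0.494 -0.223  0.4  ]
1.5 0.6 [-0.465  0.357  1.951  0.028  0.766  1.274] 9.9e-22 [ 0.464 -0.217  0.33 ]
1.5 1.12 [-0.46   0.482  1.96   0.032  0.633  1.274] 1.8e-18 [ 0.475 -0.219  0.264]
[ 0.428 -0.051  0.196]
(0, 0, 0.13) (array([-0.162,  0.317,  2.382,  3.063,  0.729, -1.538]), np.float64(2.251266863025586e-28))
(-0.04, 0, 0.13) (array([-0.186,  0.283,  2.461,  3.036,  0.775, -1.53 ]), np.float64(1.2843736009002645e-28))
(-0.04, 0, 0.02) (array([-0.186,  0.68 ,  2.467,  3.062,  1.176, -1.575]), np.float64(1.1462942968280564e-25))
(-0.06, 0, 0.02) (array([-0.2  ,  0.694,  2.507,  3.049,  1.229, -1.58 ]), np.float64(1.2558986769776648e-27))
```

Call:
{"name": "servo_tool", "arguments": {
  "deltas": [
    [[0,0,0,0,0,-8,85],[0,0,0,0,0,-20,85],[0,0,0,0,0,-31,85],[0,0,0,30,0,-44,85],[0,0,0,65,0,-58,85]]
  ]
}}

```text
time_s: 16.7
tcp_pos: [0.3986, -0.048, 0.2777]
tool_rot: [0.834, -0.043, 0.549, 0.03]
force: [0.7, 0.3, 1.3]
gripper_width: 1.002
grip_force: 0.0
```

Call:
{"name": "servo_tool", "arguments": {
  "deltas": [
    [[0,0,0,35,0,-14,85],[0,0,0,75,0,-30,85],[0,0,0,110,0,-45,60],[0,0,0,120,0,-49,30],[0,0,0,120,0,-49,0]]
  ]
}}

```text
time_s: 17.2
tcp_pos: [0.401, -0.0478, 0.4106]
tool_rot: [0.831, -0.043, 0.554, 0.031]
force: [0.2, 0.1, 0.3]
gripper_width: 0.512
grip_force: 0.0
```

```bash
cat > pl.py <<'E'
from h import *
from lev import *
s=sense();p0=np.array(s['tcp_pos']);M0=Ro.from_quat(s['tool_rot']).as_matrix();q0=np.array(s['joints']);print(p0,q0,s['gripper_width'])
p,M=tip(0,1.4,.05);q1,c=ik(p,M,[-.47,.18,1.87,.06,.92,1.25]);print(q1,c)
E
python3 - <<'E'
from pl import *
n=6
for b in (0,-.3):
  for n in(5,6):
    print(b,n)
    plan(p0,M0,[q0+(q1-q0)*u+np.array([-.3,b,0,0,0,0])*np.sin(np.pi*u) for u in np.arange(1,n+1)/n])
E
```

```text
[ 0.401 -0.048  0.411] [-0.165  0.043  2.378  3.018  0.458 -1.486] 0.512220384152818
[-0.47   0.18   1.873  0.059  0.926  1.256] 1.1457296661218358e-17
0 5
row [0.07, 0.07, 0.1, 40.0, 72.0, 23.0] deg 8 mm 86 tcp [ 0.43  -0.123  0.439] tip [ 0.594 -0.129  0.385] q [-0.4   0.07  2.28  2.43  0.55 -0.94]
row [0.12, -0.11, 0.08, 20.0, 55.0, 6.0] deg 10 mm 59 tcp [ 0.438 -0.18   0.45 ] tip [ 0.596 -0.163  0.381] q [-0.57  0.1   2.18  1.83  0.65 -0.39]
row [0.07, -0.29, 0.07, 2.0, 27.0, 1.0] deg 18 mm 27 tcp [ 0.44  -0.207  0.445] tip [ 0.571 -0.167  0.339] q [-0.63  0.12  2.07  1.24  0.74  0.16]
row [-0.08, -0.37, 0.04, 1.0, 8.0, 8.0] deg 22 mm 11 tcp [ 0.447 -0.213  0.438] tip [ 0.528 -0.173  0.291] q [-0.59  0.15  1.97  0.65  0.83  0.71]
row [-0.32, -0.28, 0.04, 23.0, 1.0, 1.0] deg 24 mm 23 tcp [ 0.467 -0.218  0.447] tip [ 0.496 -0.223  0.276] q [-0.47  0.18  1.87  0.06  0.93  1.26]
0 6
row [0.06, 0.07, 0.08, 35.0, 60.0, 21.0] deg 7 mm 73 tcp [ 0.427 -0.111  0.435] tip [ 0.591 -0.118  0.38 ] q [-0.37  0.07  2.29  2.52  0.54 -1.03]
row [0.09, -0.05, 0.07, 21.0, 51.0, 7.0] deg 7 mm 56 tcp 
[... 1640 characters left out ...]
5 mm 73 tcp [ 0.393 -0.139  0.562] tip [ 0.564 -0.135  0.538] q [-0.53 -0.17  2.21  2.03  0.61 -0.57]
row [0.08, -0.17, 0.02, 21.0, 22.0, -8.0] deg 11 mm 31 tcp [ 0.388 -0.162  0.582] tip [ 0.552 -0.143  0.531] q [-0.62 -0.19  2.13  1.54  0.69 -0.11]
row [0.02, -0.31, 0.08, -15.0, 23.0, 16.0] deg 18 mm 32 tcp [ 0.401 -0.182  0.561] tip [ 0.541 -0.155  0.463] q [-0.63 -0.13  2.04  1.05  0.77  0.34]
row [-0.07, -0.39, 0.09, -22.0, 29.0, 48.0] deg 23 mm 60 tcp [ 0.429 -0.201  0.511] tip [ 0.519 -0.177  0.365] q [-0.57  0.01  1.96  0.55  0.85  0.8 ]
row [-0.23, -0.36, 0.07, 3.0, 27.0, 71.0] deg 25 mm 76 tcp [ 0.467 -0.218  0.448] tip [ 0.496 -0.224  0.277] q [-0.47  0.18  1.87  0.06  0.93  1.26]
```

Call:
{"name": "servo_tool", "arguments": {
  "deltas": [
    [[0.01,0.01,0.02,10,18,6,0],[0.03,0.03,0.05,20,36,11,0],[0.05,0.05,0.07,30,54,17,0],[0.07,0.07,0.1,40,72,23,0],[0.07,0.07,0.1,40,72,23,0]]
  ]
}}

```text
time_s: 17.7
tcp_pos: [0.4311, -0.1248, 0.4355]
tool_rot: [0.81, -0.065, 0.582, -0.025]
force: [-1.1, -0.3, 0.1]
gripper_width: 0.002
grip_force: 0.0
```

Call:
{"name": "servo_tool", "arguments": {
  "deltas": [
    [[0.03,-0.03,0.02,5,14,1,0],[0.06,-0.05,0.04,10,28,3,0],[0.09,-0.08,0.06,15,41,4,0],[0.12,-0.11,0.08,20,55,6,0],[0.12,-0.11,0.08,20,55,6,0]]
  ]
}}

```text
time_s: 18.2
tcp_pos: [0.4386, -0.1811, 0.4459]
tool_rot: [0.835, -0.06, 0.538, -0.1]
force: [-0.2, 0.9, 0.2]
gripper_width: 0.001
grip_force: 0.0
```

Call:
{"name": "servo_tool", "arguments": {
  "deltas": [
    [[0.01,-0.07,0.02,0,7,0,0],[0.03,-0.14,0.03,1,14,0,0],[0.05,-0.22,0.05,1,20,1,0],[0.07,-0.29,0.07,2,27,1,0],[0.07,-0.29,0.07,2,27,1,0]]
  ]
}}

```text
time_s: 18.7
tcp_pos: [0.4408, -0.2065, 0.4413]
tool_rot: [0.897, -0.054, 0.41, -0.156]
force: [-0.2, -0.6, 0.8]
gripper_width: 0.002
grip_force: 0.0
```

Call:
{"name": "servo_tool", "arguments": {
  "deltas": [
    [[-0.02,-0.09,0.01,0,2,2,0],[-0.04,-0.18,0.02,0,4,4,0],[-0.06,-0.28,0.03,1,6,6,0],[-0.08,-0.37,0.04,1,8,8,0],[-0.08,-0.37,0.04,1,8,8,0]]
  ]
}}

```text
time_s: 19.2
tcp_pos: [0.448, -0.2116, 0.4347]
tool_rot: [0.961, -0.058, 0.233, -0.137]
force: [-0.1, 0.3, -0.2]
gripper_width: -0.001
grip_force: 0.0
```

Call:
{"name": "servo_tool", "arguments": {
  "deltas": [
    [[-0.08,-0.07,0.01,6,0,0,0],[-0.16,-0.14,0.02,12,0,0,0],[-0.24,-0.21,0.03,17,1,1,0],[-0.32,-0.28,0.04,23,1,1,0],[-0.32,-0.28,0.04,23,1,1,0]]
  ]
}}

```text
time_s: 19.7
tcp_pos: [0.469, -0.2163, 0.4437]
tool_rot: [0.992, -0.093, 0.083, 0.006]
force: [-0.5, -0.5, 0.6]
gripper_width: 0.001
grip_force: 0.0
```

```bash
python3 - <<'E'
from pl import *
print(p0+.173*M0[:,2],M0,rel(p0,M0,p,M))
w=viewer.grab_frame('wrist');a=viewer.grab_frame('side')
cv2.imwrite('pics/m5.png',np.hstack([cv2.resize(w['color'],(400,300)),cv2.resize(a['color'][170:290,190:350],(400,300),interpolation=cv2.INTER_CUBIC)]))
# bar location by dark pixels cross-check
for d in viewer.spot_in(a,'lever_bar')[:2]+viewer.spot_in(w,'lever_bar')[:0]:print(d['p'],world(a,d['centre']))
T=np.array(w['T_tool_cam']);R=(M0@T[:3,:3]).T;o=M0@T[:3,3]+p0
for e in(-.032,0,.032):
    X=bar(0)+e*np.array([-ex[1],ex[0],0]);print(px(w,R@(X-o)),px(a,a['R']@X+a['t']))
E
```

```text
[ 0.469 -0.216  0.444] [-0.467  0.186  1.873  0.062  0.925  1.256] 0.0008052463512663483
[-0.47   0.18   1.873  0.059  0.926  1.256] 1.1457296661218358e-17
[ 0.497 -0.221  0.273] [[ 0.969 -0.185  0.163]
 [-0.183 -0.983 -0.026]
 [ 0.165 -0.004 -0.986]] [-0.    0.01  0.   -1.    1.   -4.  ]
0.93 [ 0.526 -0.237  0.209]
[309. 219.] [255. 266.]
[258. 219.] [257. 253.]
[207. 218.] [260. 241.]
```

View pics/m5.png

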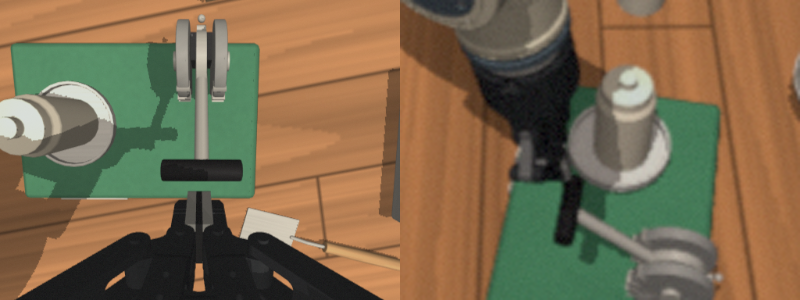

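```bash
python3 - <<'E'
from pl import *
pts=[(0,.02),(0,.002),(.15,0),(.3,0),(.45,0),(.6,0),(.75,0),(.9,0),(1.0,0),(1.06,0),(1.12,0),(1.16,0)]
a,_=p0,0
for q,g in pts:
    pp,_=tip(q,1.4,g);print(q,g,(M0.T@(pp-p0)*1000).round(1))
E
```

```text
[ 0.468 -0.217  0.444] [-0.47   0.186  1.875  0.062  0.924  1.257] 0.0021243442491902446
[-0.47   0.18   1.873  0.059  0.926  1.256] 1.1457296661218358e-17
0 0.02 [ 0.6  0.4 26.2]
0 0.002 [ 0.7  0.5 44.2]
0.15 0 [-13.1   0.6  59.9]
0.3 0 [-24.8   0.7  75.5]
0.45 0 [-34.    0.8  92.7]
0.6 0 [-40.5   0.9 111.1]
0.75 0 [-44.1   1.  130.2]
0.9 0 [-44.9   1.  149.7]
1.0 0 [-43.8   1.1 162.6]
1.06 0 [-42.6   1.1 170.3]
1.12 0 [-40.8   1.2 177.9]
1.16 0 [-39.4   1.2 182.9]
```

Call:
{"name": "servo_tool", "arguments": {
  "deltas": [
    [[0,0,0,0,0,15,0],[0,0,0,1,0,30,0],[0,0,0,1,0,40,0],[0,0,0,-2,1,47,0],[0,0,0,-13,1,60,0]]
  ]
}}

```text
time_s: 20.4
tcp_pos: [0.4638, -0.2179, 0.3834]
tool_rot: [0.992, -0.095, 0.08, 0.006]
force: [-18.3, 4.2, 18.8]
gripper_width: 0.006
grip_force: 10.7
```

Call:
{"name": "servo_tool", "arguments": {
  "deltas": [
    [[0,0,0,-6,0,8,0],[0,0,0,-12,0,16,0],[0,0,0,-17,0,24,0],[0,0,0,-21,0,33,0],[0,0,0,-21,0,33,0]]
  ]
}}

```text
time_s: 20.9
tcp_pos: [0.4487, -0.215, 0.3461]
tool_rot: [0.992, -0.095, 0.08, 0.007]
force: [-7.1, 1.2, 8.1]
gripper_width: 0.001
grip_force: 4.4
```

```bash
python3 - <<'E'
from pl import *
t=p0+.173*M0[:,2];print('tip',t,'bar.45',bar(.45),s['force'])
w=viewer.grab_frame('wrist');a=viewer.grab_frame('side')
cv2.imwrite('pics/m6.png',np.hstack([cv2.resize(w['color'],(400,300)),cv2.resize(a['color'][170:290,190:350],(400,300),interpolation=cv2.INTER_CUBIC)]))
E
```

```text
[ 0.449 -0.215  0.346] [-0.483  0.297  1.996  0.075  0.696  1.225] 0.0005553376198814609
[-0.47   0.18   1.873  0.059  0.926  1.256] 1.1457296661218358e-17
tip [ 0.476 -0.22   0.175] bar.45 [ 0.48  -0.22   0.167] [-7.095  1.198  8.126]
```

View pics/m6.png

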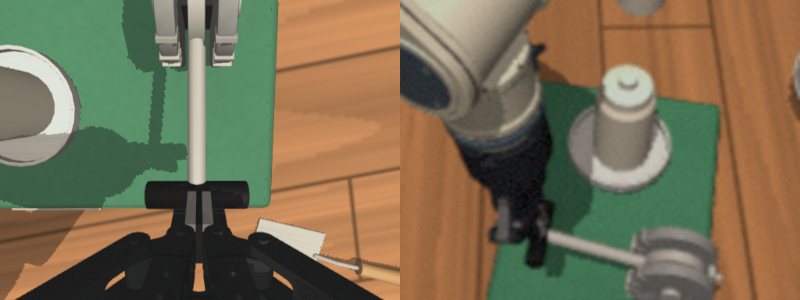

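Call:
{"name": "servo_tool", "arguments": {
  "deltas": [
    [[0,0,0,3,0,-8,0],[0,0,0,7,0,-12,0],[0,0,0,11,0,-12,0],[0,0,0,12,0,-8,0],[0,0,0,12,0,-8,0]]
  ]
}}

```text
time_s: 21.5
tcp_pos: [0.4602, -0.2174, 0.3574]
tool_rot: [0.992, -0.095, 0.082, 0.007]
force: [-5.5, 1.0, 7.3]
gripper_width: 0.0
grip_force: 4.2
```

```bash
python3 - <<'E'
from pl import *
t=p0+.173*M0[:,2];print('tip',t,s['force'],s['ft_torque'])
w=viewer.grab_frame('wrist')
T=np.array(w['T_tool_cam']);R=(M0@T[:3,:3]).T;o=M0@T[:3,3]+p0
im=w['color'];g=im.max(2)
# dark bar rows at columns beside fingers
for c in (205,295):print(c,np.nonzero(g[:,c]<45)[0][[0,-1]] if (g[:,c]<45).any() else None, [int(v) for v in g[180:290:5,c]])
for q in(.2,.3,.4,.45,.5):print(q,[px(w,R@(bar(q)+e*np.array([-ex[1],ex[0],0])-o)) for e in(-.027,.027)])
E
```

```text
[ 0.46  -0.217  0.357] [-0.477  0.295  1.965  0.071  0.726  1.236] 2.259303308077661e-05
[-0.47   0.18   1.873  0.059  0.926  1.256] 1.1457296661218358e-17
tip [ 0.488 -0.223  0.187] [-5.501  0.952  7.297] [0.09  0.823 0.017]
205 [250 383] [143, 110, 93, 94, 95, 94, 92, 95, 145, 142, 141, 144, 145, 146, 21, 29, 31, 33, 32, 30, 25, 185]
295 [249 383] [144, 143, 142, 139, 142, 141, 140, 141, 142, 143, 139, 143, 142, 143, 24, 23, 28, 32, 35, 31, 29, 199]
0.2 [array([313., 264.]), array([190., 265.])]
0.3 [array([308., 267.]), array([195., 267.])]
0.4 [array([304., 267.]), array([199., 267.])]
0.45 [array([302., 265.]), array([201., 266.])]
0.5 [array([301., 264.]), array([203., 264.])]
```

```bash
python3 - <<'E'
from pl import *
for q in(.35,.45,.6,.75,.9,1.0,1.06,1.12,1.15):
    pp,_=tip(q,1.4,0);print(q,(M0.T@(pp-p0)*1000).round(1),pp)
E
```

```text
[ 0.46  -0.217  0.358] [-0.476  0.294  1.965  0.071  0.726  1.236] 0.003709370329855422
[-0.47   0.18   1.873  0.059  0.926  1.256] 1.1457296661218358e-17
0.35 [-6.7 -1.2 -2.5] [ 0.454 -0.215  0.359]
0.45 [-12.5  -1.2   9.1] [ 0.45  -0.214  0.347]
0.6 [-19.   -1.2  27.5] [ 0.447 -0.214  0.327]
0.75 [-22.6  -1.1  46.6] [ 0.446 -0.213  0.308]
0.9 [-23.4  -1.1  66.1] [ 0.448 -0.214  0.289]
1.0 [-22.3  -1.1  79. ] [ 0.452 -0.215  0.276]
1.06 [-21.   -1.1  86.7] [ 0.454 -0.215  0.269]
1.12 [-19.3  -1.1  94.3] [ 0.457 -0.216  0.261]
1.15 [-18.2  -1.1  98.1] [ 0.459 -0.216  0.258]
```

Call:
{"name": "servo_tool", "arguments": {
  "deltas": [
    [[0,0,0,-7,0,4,0],[0,0,0,-11,0,12,0],[0,0,0,-15,0,22,0],[0,0,0,-18,0,30,0],[0,0,0,-20,0,40,0]]
  ]
}}

```text
time_s: 22.05
tcp_pos: [0.4478, -0.2152, 0.3151]
tool_rot: [0.992, -0.095, 0.083, 0.008]
force: [-3.9, -0.8, 5.8]
gripper_width: 0.001
grip_force: 3.6
```

Call:
{"name": "servo_tool", "arguments": {
  "deltas": [
    [[0,0,0,-1,0,10,0],[0,0,0,-1,0,20,0],[0,0,0,-1,0,28,0],[0,0,0,-1,0,34,0],[0,0,0,-1,0,39,0]]
  ]
}}

```text
time_s: 22.55
tcp_pos: [0.4524, -0.216, 0.2756]
tool_rot: [0.992, -0.095, 0.081, 0.007]
force: [-5.1, -0.9, 5.7]
gripper_width: 0.001
grip_force: 3.3
```

```bash
cat > chk.py <<'E'
from pl import *
t=p0+.173*M0[:,2];print('tip',t,s['force'],s['time_s'])
w=viewer.grab_frame('wrist')
T=np.array(w['T_tool_cam']);R=(M0@T[:3,:3]).T;o=M0@T[:3,3]+p0
g=w['color'].max(2)
for c in(215,290):print(c,[int(v) for v in g[200:310:5,c]])
for q in(.4,.6,.8,.9,1.0,1.1,1.2):
    print(q,bar(q)[[0,2]],px(w,R@(bar(q)-o)),'width px',w['K'][0][0]*.064/(R@(bar(q)-o))[2])
cs=[np.nonzero(g[r]<50)[0] for r in(255,260,265,270)]
print([(c.min(),c.max()) for c in cs if len(c)])
E
python3 chk.py
```

```text
[ 0.452 -0.216  0.276] [-0.481  0.426  2.027  0.094  0.534  1.204] 0.0005653377488821557
[-0.47   0.18   1.873  0.059  0.926  1.256] 1.1457296661218358e-17
tip [ 0.48  -0.221  0.105] [-5.05  -0.939  5.683] 22.55
215 [100, 98, 101, 101, 100, 100, 99, 77, 25, 30, 37, 32, 32, 30, 22, 150, 151, 152, 152, 27, 28, 29]
290 [153, 151, 149, 148, 152, 151, 151, 109, 31, 28, 25, 33, 32, 32, 26, 149, 152, 96, 32, 33, 31, 33]
0.4 [0.482 0.173] [249. 347.] width px 235.21905110878413
0.6 [0.477 0.148] [250. 317.] width px 183.58788285269466
0.8 [0.477 0.122] [251. 286.] width px 150.8298470719525
0.9 [0.479 0.109] [251. 271.] width px 138.85133972690153
1.0 [0.482 0.097] [251. 255.] width px 128.97886261589264
1.1 [0.486 0.084] [252. 239.] width px 120.79828203854953
1.2 [0.492 0.073] [252. 224.] width px 114.00082949441807
[(np.int64(185), np.int64(316)), (np.int64(185), np.int64(308)), (np.int64(186), np.int64(315)), (np.int64(187), np.int64(313))]
```

Call:
{"name": "servo_tool", "arguments": {
  "deltas": [
    [[0,0,0,1,0,4,0],[0,0,0,2,0,8,0],[0,0,0,3,0,12,0],[0,0,0,4,0,15,0],[0,0,0,4,0,16,0]]
  ]
}}

```text
time_s: 23.1
tcp_pos: [0.459, -0.2171, 0.2606]
tool_rot: [0.992, -0.095, 0.081, 0.007]
force: [-6.0, 0.2, 6.9]
gripper_width: 0.001
grip_force: 3.7
```

Call:
{"name": "servo_tool", "arguments": {
  "deltas": [
    [[0,0,0,0,0,0,0],[0,0,0,0,0,0,0],[0,0,0,0,0,0,0]]
  ]
}}

```text
time_s: 23.4
tcp_pos: [0.4589, -0.217, 0.2608]
tool_rot: [0.992, -0.095, 0.081, 0.007]
force: [-6.0, 0.3, 6.8]
gripper_width: 0.002
grip_force: 3.6
```

```bash
python3 chk.py; python3 - <<'E'
from h import *
a=viewer.grab_frame('side')
for d in viewer.cut_out(a,'jar'):
    ys,xs=np.nonzero(d['mask']);hs=cv2.cvtColor(a['color'],cv2.COLOR_BGR2HSV)[d['mask']].mean(0);print(d['p'],xs.min(),xs.max(),ys.min(),ys.max(),hs)
    if hs[1]<80:
        print(ray(a,(xs[ys<=ys.min()+2].mean(),ys.min()+2),.202))
    
E
```

```text
[ 0.459 -0.217  0.261] [-0.477  0.461  2.019  0.097  0.507  1.204] 0.002179966707035639
[-0.47   0.18   1.873  0.059  0.926  1.256] 1.1457296661218358e-17
tip [ 0.487 -0.222  0.09 ] [-5.962  0.271  6.814] 23.4
215 [102, 99, 147, 151, 99, 100, 102, 100, 27, 34, 35, 41, 35, 29, 28, 154, 154, 153, 153, 29, 32, 30]
290 [149, 148, 151, 152, 153, 123, 97, 100, 28, 31, 34, 35, 36, 32, 30, 154, 153, 100, 36, 32, 33, 32]
0.4 [0.482 0.173] [249. 411.] width px 276.027363245649
0.6 [0.477 0.148] [250. 362.] width px 207.53516861579354
0.8 [0.477 0.122] [251. 318.] width px 166.62643835371924
0.9 [0.479 0.109] [251. 298.] width px 152.12846479302294
1.0 [0.482 0.097] [252. 279.] width px 140.35813420970894
1.1 [0.486 0.084] [252. 261.] width px 130.72475982220723
1.2 [0.492 0.073] [252. 243.] width px 122.80136729042115
[(np.int64(186), np.int64(317)), (np.int64(185), np.int64(317)), (np.int64(186), np.int64(316)), (np.int64(188), np.int64(315))]
0.74 272 291 117 152 [ 12.16871705 220.68189807 147.52196837]
0.73 267 291 196 238 [ 24.04899777  39.0311804  149.69265033]
[ 0.5657646 -0.0600382  0.202    ]
0.6 247 265 91 125 [131.85109983 153.53976311  86.27749577]
```

```bash
python3 -c "
from station import finish_job
print(finish_job())"
```

```text
the job is handed in; nothing more can be done
None
```

The job is handed in at about 23.5 s. The jar was tipped to about 2.3 rad and now stands released on the plate, about 4 mm from its centre by the side camera. The lever is held at about 1.12 rad with roughly 9 N at the wrist. I have no score back; the lever angle and jar position are camera estimates.

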